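# Close the hardware case and fold its clips down

### The arm

A 6-joint arm with a two-finger parallel gripper is mounted at the origin on a cart in front of the work surface, level with it; the furniture and walls round the work are solid. World frame = base frame: x ahead of the robot, y to its left, z up, the work surface at z = 0. Lengths are in mm, angles in rad, forces in N, time in s.
With the tool pointing down it reaches from about 300 to 850 mm from the base axis. Payload 4.2 kg.
Tool frame: the origin (TCP) lies midway between the tips of the shut fingers; the grasp point (between the pads) lies 19 mm behind it (r.grip_depth is the distance from the TCP to the grasp point, in mm); z points along the fingers, y is the line along which they close (so a half turn about z gives the same grasp; the last joint's range is limited). The gripper opens to 91 mm and grips with 3 to 60 N. Pads are 32 mm wide; open, the fingers measure 118 mm over their backs; the gripper's body (76 mm by 178 mm) begins 60 mm behind the grasp point.
Start: joints at [-1.156, 0.32, 1.565, -0, 1.257, -0.02], TCP at [242.212, -521.514, 213.976] pointing down, gripper open.
Joint ranges: [-3.11, 3.11], [-0.84, 2.01], [0.21, 2.61], [-1.34, 4.49], [0.05, 2.63], [-2.56, 2.56]. Speed limits (rad/s): [2.57, 2.57, 3.14, 3.14, 3.14, 3.14].

### API

Orientations are given as a rotation vector (axis times angle).
In Python, from plant import r, move_gripper, cams gives the robot as it stands. Calls block until the motion is done:
- r.move_pose(position, orientation): joint-space move of the TCP to a pose.
- r.movel(position, attitude=None, max_speed=150): straight line of the TCP; attitude=None keeps the orientation; max_speed is the mean speed in mm/s.
- r.move_j(angles): joint-space move.
- move_gripper(opening): finger opening in mm; the grip force is fixed at half the most; returns when the fingers have stopped.
- r.pause(seconds).
- r.inverse_kinematics(position, orientation): joint angles nearest the present ones, or None.
- r.observe(): the state.
- cams.get_image(name): name is "scene" or "top"; returns a dict with "image" (480x640x3 uint8, blue, green, red), "z_map" (480x640 float32, mm along the optical axis (not along the pixel's ray), 0 where there is no reading), "mtx" (3x3 intrinsics, pixels), "view" (4x4, takes a point from world to camera coordinates). Camera axes: x right, y down, z forward; pixel columns grow to the right and rows downward; lengths in mm; the calibration is good to about 2 mm. A picture is of the moment at which its call begins.
A pose or a line that the arm cannot do raises r.Unreachable and nothing moves.
- r.finish_job(): hands the job in; it is judged then, once.
Trained networks look in the newest picture that a camera, given by its name, has taken for a name from the list of things; names that differ only in an ending like _2 or _b are one class to them, and where a whole thing is asked for, a point or a joint stands for the part that bears it (a point fixed in the world has none). Each returns a list of dicts, best first, with "p" (0 to 1); they miss things now and then, are a little off and sometimes report something else, mostly with a low value. They report only what shows in the picture. A call takes as long as a camera call.
- cams.boxes_of(camera, thing): "bbox" ([centre column, centre row, width, height] in pixels, round what is visible of it).
- cams.trace(camera, thing): "mask" (480x640 bool, what is visible of it) and "bbox" ([centre column, centre row, width, height] in pixels, round what is visible of it).
- cams.mark_of(camera, thing): "position" ([column, row] in pixels: a listed point, or the origin of a listed thing).
The state is a dict: "clock": time; "qpos": joint angles; "joint_vel": joint speeds; "joint_efforts": joint torques, N m; "position": TCP position; "orientation": TCP orientation; "force": force on the tool from outside, world axes, zero at the start; "ft_torque": the same for the moment, N m; "width": finger opening in mm; "gripper_force": force on a finger pad.
Only numpy, scipy, OpenCV 4.12 (cv2) and the standard library are available. Lean on these libraries where they do the work, as an engineer would, in place of code of your own. Each camera call takes 0.05 s, during which the arm holds its last target. There are 200 camera calls.

### The job

Close the blue hardware case: first, with all three orange clips still standing open, push the grey lid fully home against the stop at the rear of the case. Then fold the three clip flaps right down over the lid's rim, in any order, and leave the things lying around the case where they are.

Things in the scene. Friction and masses are not known exactly. Their poses are not given: they have to be found in the camera images.
- case: Blue hardware case, 150 (x) x 180 (y) x 62 mm high, walls 4 mm, too heavy to shift. Origin: centre of underside; z up, +x from its front (robot side) to its rear. Just behind the rear rim (x = 75 mm) stands a stop 150 mm wide, up to z = 78 mm, with a lip over the last 12 mm of the rim, 3 mm clear above the lid's top. The lid goes along +x until it meets the stop.
- lid: Loose grey flat lid, 149 (x) x 180 (y) x 8 mm, 0.25 kg, on the case's rim, starting 14 to 24 mm towards the case's -x. It slides along the case's x only (runners under it fit inside the side walls with 2 mm play). Origin: centre of underside, z = 62 mm in the case frame; axes parallel to the case's. Fully home, the origin is at x = 0, y = 0 of the case (to 2 mm).
- lid_rib (a point): Centre of the top edge of the black upright rib on the lid, 100 mm along y, 14 mm thick in x, 22 mm tall above the lid's top (rib top at 92 mm, lid top at 70 mm above the worktop); a good place to push the lid from its -x face. It lies at x = +10 mm in the lid frame.
- clip_front (a joint): Orange L-shaped clip, case's -x side, toe to +x when down; 60 mm wide. Hinge angle, rad: 0 = folded right down (stop), grows as it swings up and outward to 2.1; starts 1.7-2.0. 4 mm thick. At 0 a leg rises 22 mm from the hinge, a toe runs from its top 34 mm inward, 2 mm above the lid; open, the leg lies outward, the toe stands up. Stiff hinge (0.04 N m), no spring: stays where left.
- clip_front_hinge (a point): Middle of the front clip's hinge line, at (-81, 0, 54) mm in the case frame, 6 mm outside the case wall; axis level, along the rim.
- clip_front_toe (a point): Middle of the front clip's toe on its outer face (the face to push): with the flap folded down 16 mm inward of and 22 mm above the hinge line, i.e. 76 mm above the worktop; it turns with the flap. On its way down the toe's end moves inward as much as down: sweep it in along its arc first; pressed straight down from half open it may jam by friction. Press down only when nearly flat.
- clip_left (a joint): Orange L-shaped clip, case's +y side, toe to -y when down; 60 mm wide. Hinge angle, rad: 0 = folded right down (stop), grows as it swings up and outward to 2.1; starts 1.7-2.0. 4 mm thick. At 0 a leg rises 22 mm from the hinge, a toe runs from its top 34 mm inward, 2 mm above the lid; open, the leg lies outward, the toe stands up. Stiff hinge (0.04 N m), no spring: stays where left.
- clip_left_hinge (a point): Middle of the left clip's hinge line, at (0, 96, 54) mm in the case frame, 6 mm outside the case wall; axis level, along the rim.
- clip_left_toe (a point): Middle of the left clip's toe on its outer face (the face to push): with the flap folded down 16 mm inward of and 22 mm above the hinge line, i.e. 76 mm above the worktop; it turns with the flap. On its way down the toe's end moves inward as much as down: sweep it in along its arc first; pressed straight down from half open it may jam by friction. Press down only when nearly flat.
- clip_right (a joint): Orange L-shaped clip, case's -y side, toe to +y when down; 60 mm wide. Hinge angle, rad: 0 = folded right down (stop), grows as it swings up and outward to 2.1; starts 1.7-2.0. 4 mm thick. At 0 a leg rises 22 mm from the hinge, a toe runs from its top 34 mm inward, 2 mm above the lid; open, the leg lies outward, the toe stands up. Stiff hinge (0.04 N m), no spring: stays where left.
- clip_right_hinge (a point): Middle of the right clip's hinge line, at (0, -96, 54) mm in the case frame, 6 mm outside the case wall; axis level, along the rim.
- clip_right_toe (a point): Middle of the right clip's toe on its outer face (the face to push): with the flap folded down 16 mm inward of and 22 mm above the hinge line, i.e. 76 mm above the worktop; it turns with the flap. On its way down the toe's end moves inward as much as down: sweep it in along its arc first; pressed straight down from half open it may jam by friction. Press down only when nearly flat.
- sanding_block: Bystander: brown sanding block 60 x 110 x 30 mm; origin at centre of underside.
- tape_measure: Bystander: yellow tape measure 37 x 103 x 64 mm; origin at centre of underside.
- roll: Bystander: roll of masking tape, 104 mm across, 25 mm high; origin at centre of underside.

How it is judged:
By the outcome, as a careful person would: the job done as asked, in the order asked, and still so for the second after the job is handed in, with the robot touching nothing.
It also fails if it takes over 72 s, if anything falls off the work surface, if the arm or the gripper's body presses on something with over 40 N, if the wrist force passes 120 N, or if a joint passes its speed limit or range.

## Working session

There is one attempt and no reset: what is moved stays moved. The work goes in short steps, each a Python script; the robot and the scene stay as the last script left them, time stands still between calls to the robot, and variables do not carry over. Pictures are saved under pics/ and viewed, at most 10 in all, crops included, and the job is handed in when it is done.

```bash
ls; mkdir -p pics; python3 - <<'E'
from plant import r,cams
import cv2,numpy as np
for c in("scene","top"):
    d=cams.get_image(c); cv2.imwrite(f"pics/{c}0.png",d["image"]); np.savez(f"{c}0.npz",**d)
    V=np.linalg.inv(d["view"]); print(c,V[:3,3],V[:3,2])
    for n in["case","lid","lid_rib","clip_front_hinge","clip_front_toe","clip_left_hinge","clip_left_toe","clip_right_hinge","clip_right_toe","sanding_block","tape_measure","roll"]:
        m=cams.mark_of(c,n); out=[]
        for k in m[:2]:
            u,v=k["position"]; ray=V[:3,:3]@np.linalg.solve(d["mtx"],[u,v,1])
            o=V[:3,3]
            h={"case":0,"lid":62,"lid_rib":92,"sanding_block":0,"tape_measure":0,"roll":0}.get(n,54 if "hinge" in n else 85)
            p=o+ray*(h-o[2])/ray[2]
            out.append((round(k["p"],2),np.round([u,v]),np.round(p,1)))
        print(n,out)
print(r.observe())
E
```

```text
pics
scene [-445.13942783  365.28252633 1126.55593691] [ 0.6347511  -0.32152967 -0.7026448 ]
case [(0.92, array([268., 245.]), array([604.1,   1.9,   0. ]))]
lid [(0.98, array([270., 237.]), array([570.1,   7.3,  62. ]))]
lid_rib [(0.97, array([264., 223.]), array([591.5,  10.6,  92. ]))]
clip_front_hinge [(0.97, array([275., 253.]), array([519.2,  14. ,  54. ]))]
clip_front_toe [(0.49, array([280., 258.]), array([472.4,  18.7,  85. ]))]
clip_left_hinge [(0.9, array([232., 243.]), array([596.7,  98.2,  54. ])), (0.61, array([214., 327.]), array([370.1, 221.4,  54. ]))]
clip_left_toe [(0.56, array([219., 240.]), array([589.5, 130.8,  85. ]))]
clip_right_hinge [(0.58, array([303., 227.]), array([574.7, -86.8,  54. ])), (0.3, array([216., 329.]), array([364. , 219.2,  54. ]))]
clip_right_toe [(0.63, array([312., 220.]), array([ 557.6, -106.1,   85. ])), (0.48, array([423., 208.]), array([ 473.7, -382.7,   85. ]))]
sanding_block [(0.82, array([216., 332.]), array([395.3, 214.3,   0. ]))]
tape_measure [(0.49, array([423., 210.]), array([ 542.9, -439.4,    0. ]))]
roll [(0.68, array([279.,
[... 1128 characters left out ...]
 1.3, 'qpos': array([-1.15600289e+00,  3.19583981e-01,  1.56448796e+00,  3.70406269e-05,
        1.25740662e+00, -1.99840281e-02]), 'joint_vel': array([ 9.04860436e-04,  1.29326846e-03,  1.68105623e-03, -2.42981619e-04,
        1.86612290e-03, -8.57815302e-05]), 'joint_efforts': array([ 2.29182777e-03, -4.12344861e+01, -2.32226980e+01,  7.30812619e-02,
        3.77045595e-02,  2.89248774e-06]), 'position': array([ 242.22216057, -521.51198699,  213.98983397]), 'orientation': array([3.06755343e+00, 6.77540282e-01, 8.94208438e-05]), 'force': array([0.95617468, 0.73699991, 0.84394508]), 'ft_torque': array([-0.04337276, -0.03636558,  0.00798319]), 'gripper_force': 0.0, 'width': 91.30298832021148}
```

```bash
cat > geo.py <<'E'
import numpy as np
def cloud(d):
    V=np.linalg.inv(d["view"]); z=d["z_map"]; v,u=np.mgrid[:480,:640]
    ray=np.stack([u,v,np.ones_like(u)],-1)@np.linalg.inv(d["mtx"]).T
    P=(ray*z[...,None])@V[:3,:3].T+V[:3,3]; P[z==0]=np.nan
    return P
E
python3 - <<'E'
from geo import *; import cv2
ims=[]
for c,(a,b) in {"top":(150,150),"scene":(170,150)}.items():
    d=dict(np.load(f"{c}0.npz")); P=cloud(d); im=d["image"].astype(int)
    hsv=cv2.cvtColor(d["image"],cv2.COLOR_BGR2HSV)
    roi=(P[...,0]>400)&(P[...,0]<720)&(abs(P[...,1])<180)
    org=(hsv[...,0]>5)&(hsv[...,0]<22)&(hsv[...,1]>140)&roi&(P[...,2]>35)
    lid=roi&(abs(P[...,2]-70)<6)&(hsv[...,1]<70)
    rib=roi&(abs(P[...,2]-92)<7)&(hsv[...,2]<90)
    for n,m in("lid",lid),("rib",rib):
        q=P[m][:,:2].astype(np.float32); print(c,n,len(q),cv2.minAreaRect(q), np.median(P[m][:,2]))
    n,l,s,_=cv2.connectedComponentsWithStats(org.astype(np.uint8))
    for i in range(1,n):
        if s[i,4]>15:
            q=P[l==i]; print(c,"org",s[i],np.round(q.mean(0)),np.round(np.percentile(q,[3,97],0)))
    ims.append(cv2.resize(d["image"][a:a+160,b:b+210],(790,600),interpolation=cv2.INTER_CUBIC))
    cv2.imwrite(f"pics/{c}1.png",ims[-1])
E
```

```text
top lid 5623 ((575.532958984375, 7.589942932128906), (180.56910705566406, 149.5534210205078), 83.20963287353516) 70.25105542039819
top rib 341 ((584.5545043945312, 6.174346923828125), (97.79303741455078, 14.592413902282715), 83.07254028320312) 91.73362937640286
top org [208 180  20  32 482] [602. 114.  63.] [[574.  98.  52.]
 [631. 126.  86.]]
top org [313 192  19  30 453] [ 576. -104.   60.] [[ 548. -122.   49.]
 [ 604.  -88.   80.]]
top org [249 242  31  13 296] [491.  16.  62.] [[478. -11.  50.]
 [503.  44.  83.]]
scene lid 2709 ((582.3381958007812, 4.3590087890625), (180.9456024169922, 169.65020751953125), 83.56322479248047) 69.85084955367847
scene rib 210 ((584.5278930664062, 5.118328094482422), (99.1604995727539, 20.069869995117188), 83.58158111572266) 90.41256097815744
scene org [300 208  20  26 278] [ 575. -109.   61.] [[ 547. -123.   47.]
 [ 605.  -90.   80.]]
scene org [217 228  18  26 190] [598. 111.  61.] [[573.  96.  50.]
 [629. 126.  87.]]
scene org [266 253  26  13 210] [488.  18.  65.] [[479. -10.  49.]
 [510.  44.  83.]]
```

View pics/top1.png

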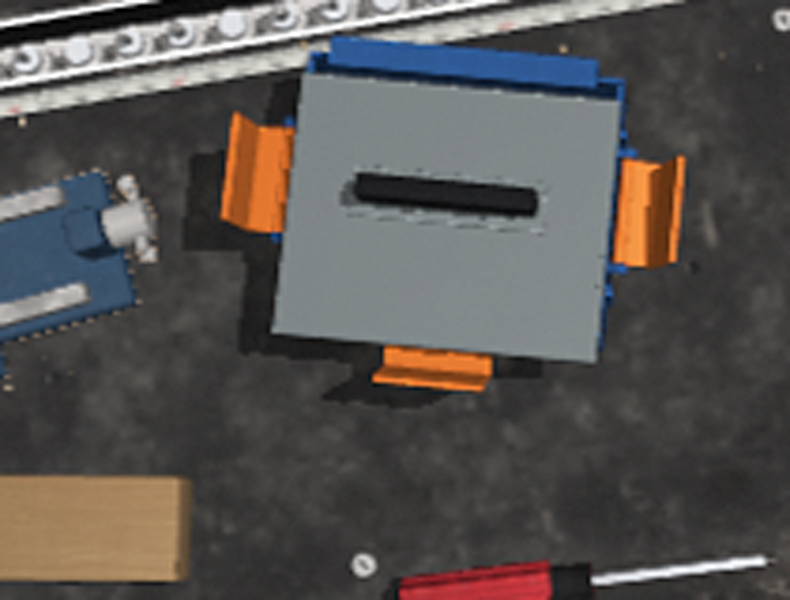

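View pics/scene0.png

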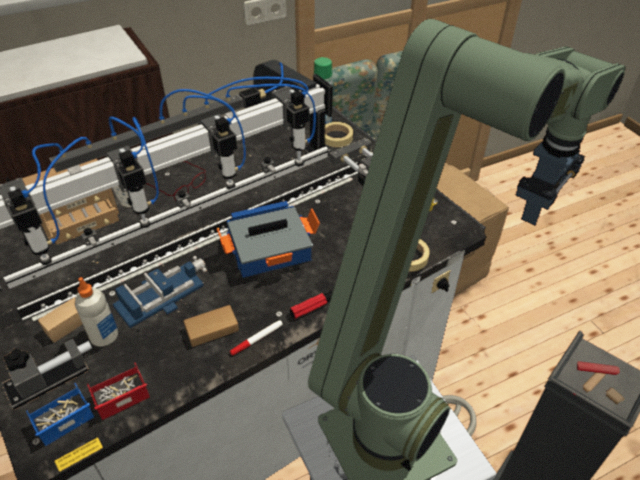

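The top crop shows the lid yawed about −7°, with the stop behind it. The rib is at crop pixels (445,193), and the open clips are at (258,175) left, (650,212) right and (435,368) front. The scene view shows a gantry behind the case, so I'll check overhead clearance before pushing the lid.

```bash
cat >> geo.py <<'E'
from scipy.spatial.transform import Rotation as Ro
YAW=np.radians(-6.8)
EX=np.array([np.cos(YAW),np.sin(YAW),0]); EY=np.array([-np.sin(YAW),np.cos(YAW),0]); EZ=np.array([0,0,1.])
ATT=(Ro.from_rotvec([0,0,YAW])*Ro.from_rotvec([np.pi,0,0])).as_rotvec()
E
python3 - <<'E'
from geo import *
for c in("scene","top"):
    P=cloud(dict(np.load(f"{c}0.npz"))).reshape(-1,3)
    q=P[(P[:,2]>100)&(P[:,0]>420)&(P[:,0]<850)&(abs(P[:,1])<250)]
    for y in range(-250,250,50):
        s=q[(q[:,1]>=y)&(q[:,1]<y+50)]
        if len(s): print(c,y,len(s),"xmin",np.round(np.percentile(s[:,0],2)),"zmax",np.round(s[:,2].max()))
E
python3 - <<'E'
from plant import *
from geo import *
move_gripper(0)
rib=np.array([584.5,5.7,0]); p=rib-EX*(7+16+14)
r.move_pose(p+EZ*160,ATT)
r.movel(p+EZ*80,ATT,150)
f0=r.observe()["force"]; print(r.observe()["position"],f0)
n=0
for k in range(30):
    n+=5 if k<4 else 2
    r.movel(p+EX*n+EZ*80,ATT,60)
    o=r.observe(); f=(o["force"]-f0)@EX; print(n,round(f,1),end="; ")
    if f<-12 or n>60: break
print(o["position"],o["clock"])
E
```

```text
scene -250 402 xmin 818.0 zmax 294.0
scene -200 663 xmin 815.0 zmax 274.0
scene -50 207 xmin 793.0 zmax 297.0
scene 0 1143 xmin 782.0 zmax 335.0
scene 50 609 xmin 794.0 zmax 354.0
scene 100 438 xmin 824.0 zmax 353.0
scene 150 489 xmin 817.0 zmax 229.0
scene 200 812 xmin 756.0 zmax 324.0
top -250 711 xmin 819.0 zmax 292.0
top -200 1014 xmin 816.0 zmax 274.0
top -50 315 xmin 806.0 zmax 298.0
top 0 1987 xmin 783.0 zmax 337.0
top 50 768 xmin 791.0 zmax 354.0
top 100 705 xmin 826.0 zmax 352.0
top 150 848 xmin 818.0 zmax 229.0
top 200 1706 xmin 757.0 zmax 324.0
[548.43933979   9.82461526  80.57975823] [-0.45636114  0.36931029  0.03500717]
5 0.6; 10 1.0; 15 1.0; 20 0.1; 22 -0.2; 24 -0.0; 26 0.3; 28 0.5; 30 -3.4; 32 -7.5; 34 -11.3; 36 -15.4; [576.94960072   6.53404339  80.06779738] 8.55
```

```bash
python3 - <<'E'
from plant import *
from geo import *
import cv2
o=r.observe(); p=o["position"].copy(); print(p)
rib=np.array([584.5,5.7,0]); b=rib-EX*37+EZ*80
for n in(40,44):
    r.movel(b+EX*n,ATT,60); o=r.observe(); print(n,np.round(o["force"],1),np.round(o["position"],1))
r.movel(b+EX*20,ATT,150); r.movel(b+EX*20+EZ*100,ATT,200); r.movel(b-EX*170+EZ*100,ATT,250)
for c in("top","scene"):
    d=cams.get_image(c); P=cloud(d); hsv=cv2.cvtColor(d["image"],cv2.COLOR_BGR2HSV)
    roi=(P[...,0]>400)&(P[...,0]<720)&(abs(P[...,1])<180)
    for n,m in("lid",roi&(abs(P[...,2]-70)<6)&(hsv[...,1]<70)),("rib",roi&(abs(P[...,2]-92)<7)&(hsv[...,2]<90)):
        print(c,n,cv2.minAreaRect(P[m][:,:2].astype(np.float32)))
    blue=roi&(hsv[...,0]>95)&(hsv[...,0]<130)&(hsv[...,1]>120)
    q=P[blue&(abs(P[...,2]-78)<4)]; print("stop",np.round(q.mean(0),1),cv2.minAreaRect(q[:,:2].astype(np.float32)))
    cv2.imwrite(f"pics/{c}2.png",cv2.resize(d["image"][150:310,150:360],(790,600),interpolation=cv2.INTER_CUBIC))
print(r.observe()["clock"])
E
```

```text
[576.94960072   6.53404339  80.06779738]
40 [-25.    2.9  19.8] [577.    6.5  80.2]
44 [-34.7   5.   27.4] [577.    6.5  80.2]
top lid ((590.7006225585938, 5.65350341796875), (180.10711669921875, 149.4387969970703), 83.43855285644531)
top rib ((596.9696655273438, 42.94548416137695), (27.731464385986328, 174.70887756347656), 3.221297264099121)
stop [660.7  -3.3  78.1] ((660.7294311523438, -3.5027694702148438), (148.79147338867188, 17.873388290405273), 83.65499877929688)
scene lid ((592.7177124023438, 37.578712463378906), (112.07015991210938, 153.61587524414062), 83.04022979736328)
scene rib ((0.0, 0.0), (0.0, 0.0), 0.0)
stop [665.6  31.5  77.7] ((665.152587890625, 29.407672882080078), (78.53506469726562, 20.159141540527344), 83.86406707763672)
11.0167
```

View pics/top2.png

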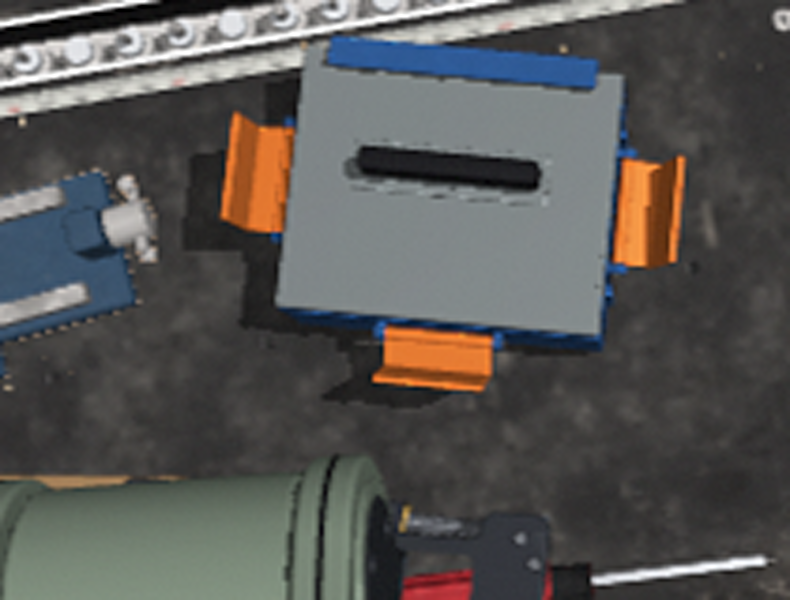

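The lid is seated against the stop: no gap shows, and the tip held at x=577.0 while the push rose to 35 N. All three clips are still open. Next I'll fold the front clip and check for obstacles on the left side.

```bash
cat >> geo.py <<'E'
C=np.array([590,5.4,0.])
def pt(th,s,w=22): return s*np.cos(th)-w*np.sin(th), 54+s*np.sin(th)+w*np.cos(th)
def fold(r,hinge,inw,half,gap=12):
    P=lambda u,z: hinge+inw*(u-half)+EZ*z
    ut=pt(1.95,34)[0]
    a=P(ut-gap,190); cur=r.observe()["position"]
    r.movel([cur[0],cur[1],190],ATT,250); r.movel(a,ATT,250)
    r.movel(P(ut-gap,64),ATT,150)
    f0=r.observe()["force"]
    def step(q,v=80):
        r.movel(q,ATT,v); o=r.observe(); f=o["force"]-f0
        print(np.round([f@inw,f[2]],1),np.round(o["position"]-q,1),end=" | ")
        return f
    for th in np.arange(1.75,0.04,-0.21):
        us,zs=pt(th,25); u=min(us,pt(th,34)[0])
        f=step(P(u+2*np.sin(th),max(zs-2*np.cos(th),62)))
        if np.linalg.norm(f)>45: print("STOP",th); return False
    us,_=pt(0,25)
    for z in np.arange(76,64,-2):
        f=step(P(us,z),60)
        if f[2]>20: break
    r.movel(P(us,190),ATT,250)
    print("\nclock",r.observe()["clock"]); return True
E
python3 - <<'E'
from plant import *
from geo import *
P=cloud(dict(np.load("top0.npz"))).reshape(-1,3)-C
l=np.c_[P@EX,P@EY,P[:,2]]
for n,s in("left",1),("right",-1):
    for a in(135,145,155,165,175):
        q=l[(abs(l[:,0])<35)&(s*l[:,1]>a)&(s*l[:,1]<a+10)]; print(n,a,np.round(np.nanmax(q[:,2])))
fold(r,C-81*EX,EX,16)
E
```

```text
left 135 4.0
left 145 8.0
left 155 5.0
left 165 46.0
left 175 48.0
right 135 6.0
right 145 4.0
right 155 4.0
right 165 5.0
right 175 6.0
[-0.9 -0.4] [ 0.7 -0.   0.7] | [-2.9  1.8] [ 0.  -0.   0.3] | [-1.3  0.8] [ 0.9 -0.1  0.3] | [-0.5 -1.2] [ 1.1 -0.1  0.1] | [-0.6  0. ] [ 1.  -0.1  0.1] | [-0.2 -1.3] [ 0.9 -0.1 -0. ] | [ 0.6 -0.6] [ 0.7 -0.1 -0.1] | [-0.8 -0.9] [ 0.5 -0.1 -0.3] | [-3.4  7.9] [-0.3  0.   0.5] | [-4.   6.8] [-0.8  0.1  0.2] | [-7.3 19.7] [-0.8  0.1  2.1] | [-12.2  32.2] [-0.7  0.1  4. ] | 
clock 16.4833
```

Front clip pressed to 76 mm, which is fully down. Nothing taller than 48 mm stands on the left, so the side clips are next.

```bash
python3 - <<'E'
from plant import *
from geo import *
import cv2
if fold(r,C+96*EY,-EY,13.5,9):
    if fold(r,C-96*EY,EY,13.5):
        r.movel([380,-60,200],ATT,250)
for c in("top","scene"):
    d=cams.get_image(c); P=cloud(d); hsv=cv2.cvtColor(d["image"],cv2.COLOR_BGR2HSV)
    roi=(P[...,0]>400)&(P[...,0]<720)&(abs(P[...,1])<180)
    m=(hsv[...,0]>5)&(hsv[...,0]<22)&(hsv[...,1]>140)&roi&(P[...,2]>35)
    n,l,s,_=cv2.connectedComponentsWithStats(m.astype(np.uint8))
    for i in range(1,n):
        if s[i,4]>15: q=P[l==i]; print(c,np.round(q.mean(0)),np.round(np.percentile(q,[3,50,97],0)[:,2],1))
    cv2.imwrite(f"pics/{c}3.png",cv2.resize(d["image"][150:310,150:360],(790,600),interpolation=cv2.INTER_CUBIC))
print(r.observe()["clock"])
E
```

```text
[ 0.7 -2.1] [ 0.4 -0.5  1. ] | [ 0.7 -1.3] [ 0.1 -0.3  0.3] | [ 0.3 -1.1] [ 0.  -0.4  0.2] | [-0.1  0.7] [ 0.1 -0.4  0.3] | [-0.2  1.5] [ 0.2 -0.4  0.3] | [-1.4  4.1] [ 0.5 -0.3  0.8] | [-0.6  7. ] [ 0.8 -0.7  1.6] | [ 3.7 10.6] [ 0.9 -1.9  2.1] | [ 7.7 11.4] [ 0.8 -3.3  2. ] | [5.4 8. ] [ 0.8 -2.5  1.3] | [ 8.6 13.3] [ 0.8 -3.5  2.2] | [ 9.  22.5] [ 0.8 -3.5  4.1] | 
clock 22.325
[-4.2  4.7] [ 0.3 -0.2  2. ] | [-5.9 10. ] [ 0.3 -0.9  2.5] | [-4.6  9.8] [ 0.4 -0.7  2.6] | [-1.7  2.5] [1.1 0.1 1.9] | [-1.4  2. ] [0.8 0.5 0.7] | [-1.5  5.8] [0.8 0.3 0.9] | [0.3 7.4] [1.  1.  1.3] | [4.  8.2] [1.2 1.9 1.3] | [5.9 8.7] [1.2 2.9 1.2] | [4.  6.7] [1.1 1.7 0.7] | [ 6.2 14.8] [1.2 2.2 2.2] | [ 6.  25.8] [1.3 2.2 4.1] | 
clock 28.4667
top [599.  85.  76.] [72.8 76.2 79.2]
top [580. -75.  75.] [57.7 76.1 79.2]
top [523.  12.  75.] [57.1 75.9 79.3]
scene [577. -58.  80.] [69.  74.9 79.7]
scene [598.  85.  74.] [55.  75.6 79.8]
scene [519.  13.  71.] [53.7 73.9 79.2]
29.525
```

View pics/top3.png

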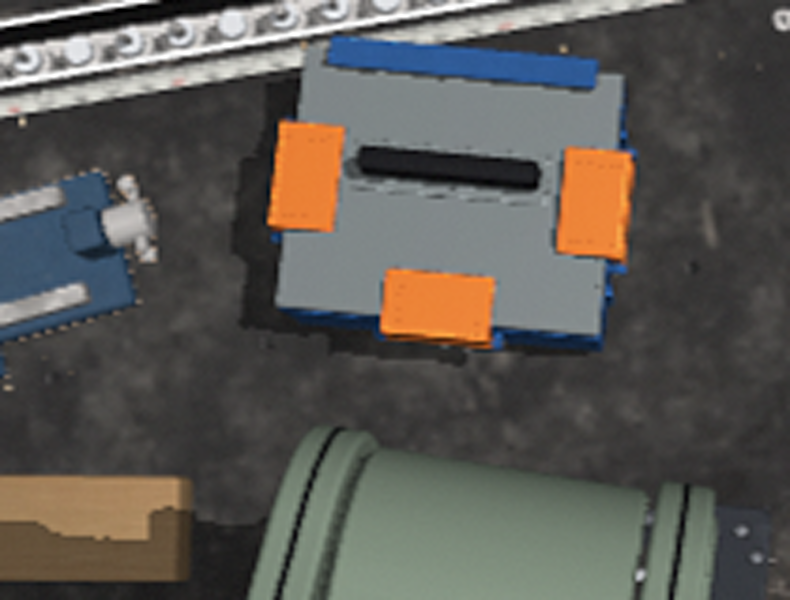

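All three clips lie flat over the rim at z≈76: left (305,175), right (595,205), front (440,305). The lid hasn't moved, with the rib at (447,168). The sanding block is where it was.

```bash
python3 -c "
from plant import r
print(r.finish_job())"
```

```text
the job is handed in; nothing more can be done
None
```

The case is closed and handed in: the lid was pushed home against the stop first, then all three clips were folded flat over its rim in about 30 s, and nothing around the case was moved, as far as the pictures show.

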